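# Lock the housing, then run the thread tap to depth

## Task

Lock the aluminium housing in its fixture: hold the loose wooden block level, press the round snap-in plug down with it (not with the gripper itself) until it clicks fully home, then set the block back flat on the worktop. Then clean out the thread in the boss with the standing tap: turn its wrench half a turn clockwise seen from above, a quarter turn back, half a turn forward, a quarter back, and so on, never more than about half a turn forward at a time, until the tap's collar sits down on the boss. Leave the bolt, nut and chisel lying nearby alone.

Things in the scene. Friction and masses are not known exactly. Their poses are not given: they have to be found in the camera images.
- fixture: Tapping fixture, fixed to the worktop: dark steel base plate 120 x 270 x 12 mm carrying an aluminium housing. Origin on the tap's axis at the worktop; z up. Base plate spans x -60..60, y -75..195 mm. A block 84 mm square reaches up to z = 38 mm, its round boss (diameter 50 to 64) to z = 62 mm. An ear (diameter 56, top at z = 30 mm) with the locking plug is centred at y = +140 mm.
- boss_top (a point): Centre of the flat top of the boss, 62 mm above the worktop, on the tap's axis. Above it: the tap's collar, diameter 36 mm, 6 mm thick, its underside 6 mm above the boss at the start; then a shank of 18 mm diameter up to the wrench's hub.
- plug_top (a point): Centre of the flat top of the steel locking plug, a mushroom head of diameter 40 mm and 10 mm thick. It stands 48 mm above the worktop (8 mm gap under the head) at the start and 40 mm when home, its head then flat on the ear.
- plug (a joint): How far the plug is pressed down, m: 0 at the start, 0.008 fully home. It resists with about 10 N at first, snaps through past 5 mm and then stays home; released earlier it springs back up.
- wrench_centre (a point): Centre of the tap wrench at the height of its arms' axis, 101 mm above the worktop at the start, 95 mm when the tap is home. A straight bar passes through a dark hub of 46 x 26 x 22 mm (long side along the bar); each arm reaches 80 mm from the axis, diameter 10 mm. At the start the arms lie about along the fixture's x axis.
- sleeve (a point): Point on the axis of the arm that carries the thicker ridged sleeve (diameter 17 mm, from 42 to 78 mm out), 60 mm from the tap's axis; at the start it lies on the fixture's +x side. The other arm is plain. Either arm can be pushed sideways.
- tap_fed (a joint): Deepest forward turn so far, rad, clockwise from above; starts between 0 and 0.2, hard stop 6.2 with the collar on the boss. Going deeper takes about 0.2 N m (3 to 4 N at 60 mm). The tap sinks 6 mm a turn.
- tap_back (a joint): How far the tap is now turned back from its deepest turn, rad: 0 when at the deepest, -1.57 a quarter turn back. Light to turn (about 0.03 N m) and stays where left. The wrench's angle is tap_fed + tap_back.
- block: Loose plain wooden block, 45 x 90 x 42 mm high, lying on the worktop to the left of the fixture. Origin at the centre of its underside, long side along its y.
- bolt: Bystander: loose steel hex bolt, 27 x 72 x 24 mm, lying; origin at the centre of its underside.
- nut: Bystander: loose dark hex nut, 31 x 36 x 16 mm; origin at the centre of its underside.
- chisel: Bystander: loose cold chisel, 23 x 165 x 17 mm, lying; origin at the centre of its underside.
Not all that is in view belongs to the job. What is shaped like the block but purple or red is not meant.

How it is judged:
By the outcome, as a careful person would: the job done as asked, in the order asked, and still so for the second after the job is handed in, with the robot touching nothing.
It also fails if it takes over 72 s, if anything falls off the work surface, if the arm or the gripper's body presses on something with over 40 N, if the wrist force passes 120 N, or if a joint passes its speed limit or range.

## Robot

A 6-joint arm with a two-finger parallel gripper is mounted at the origin on the work surface; the furniture and walls round the work are solid. World frame = base frame: x ahead of the robot, y to its left, z up, the work surface at z = 0. Lengths are in m, angles in rad, forces in N, time in s.
With the tool pointing down it reaches from about 0.3 to 0.875 m from the base axis. Payload 4.2 kg.
Tool frame: the origin (TCP) lies at the very end of the fingers, on their centre line; the grasp point (between the pads) lies 19 mm behind it; z points along the fingers, y is the line along which they close (so a half turn about z gives the same grasp; the last joint's range is limited). The gripper opens to 85 mm and grips with 20 to 120 N. Pads are 22 mm wide; open, the fingers measure 114 mm over their backs; the gripper's body (76 mm by 85 mm) begins 54 mm behind the grasp point. The pads swing forward as they close: fully open they stand 13 mm farther back than shut.
Start: joints at [1.247, 0.32, 1.565, -0, 1.257, -0.02], TCP at [0.172, 0.549, 0.231] pointing down, gripper open.
Joint ranges: [-3.11, 3.11], [-0.84, 2.01], [0.21, 2.61], [-1.34, 4.49], [0.05, 2.63], [-2.56, 2.56]. Speed limits (rad/s): [2.57, 2.57, 3.14, 3.14, 3.14, 3.14].

## Interface

Orientations are given as a rotation vector (axis times angle).
In Python, from plant import robot, capture, camera_info, finder gives the robot as it stands. The module is installed in compiled form; this text tells all that it offers.
- The arm moves only by the tool jog_arm, never from a script. Its argument "rows" is a list of rows, each a list of 2 entries, a list of its own where there are three numbers: the shift along the tool's x, y, z in units of 40 mm (1.0 is 40 mm), then the turn about the tool's z in degrees. A call has 1 to 8 rows; each row is the pose to reach, as a shift and turn from the pose commanded when the call began, along the tool's axes at that moment; what a row does not reach only later rows make up. A row lasts 1/10 s, in which the tool goes at most 50 mm and 8.59 degrees, less where a joint would pass 70% of its speed; a pose out of reach is approached as far as the arm can. A call with a gripper value outside its range is refused whole. "hand" is the opening, from -1 (shut) to 1 (fully open), so that 0 is half open, set as the call begins (left out, the last holds). The fingers move at their own pace and stop on an object; "grip_force" is the grip in N (left out, the last holds). Time passes only in rows, so rows that repeat a pose let the fingers close. It gives the time, the measured TCP pose, the force, the opening and the grip force at its end, in the units of the state.
- robot.observe(): the state, without advancing time (a new reading comes with each control period).
- capture(name): name is "side" or "top"; returns (picture, depth): 420x560x3 uint8, red, green, blue; 420x560 float32, m along the optical axis (not along the pixel's ray), 0 where there is no reading.
- camera_info(name): a dict with "camera_matrix" (3x3 intrinsics, pixels), "distortion" ([k1, k2, p1, p2, k3] as OpenCV has them; the pictures are not rectified), "camera_from_world" (4x4, takes a point from world to camera coordinates). Camera axes: x right, y up, looking along -z (the intrinsics and any distortion apply to the point x, -y, -z); pixel columns grow to the right and rows downward; lengths in m; the calibration is good to about 2 mm. A picture is of the moment at which its call begins. camera_info takes no time and is no camera call.
- robot.finish_job(): hands the job in; it is judged then, once.
Trained networks look in the newest picture that a camera, given by its name, has taken for a name from the list of things; names that differ only in an ending like _2 or _b are one class to them, and where a whole thing is asked for, a point or a joint stands for the part that bears it (a point fixed in the world has none). Each returns a list of dicts, best first, with "p" (0 to 1); they miss things now and then, are a little off and sometimes report something else, mostly with a low value. They report only what shows in the picture. A call takes as long as a camera call. They do not tell look-alikes from the thing itself.
- finder.look_for(camera, label): "centre" ([column, row] in pixels, amid what is visible of it).
- finder.cut_out(camera, label): "pixels" (420x560 bool, what is visible of it) and "centre" ([column, row] in pixels, amid what is visible of it).
- finder.spot_point(camera, label): "centre" ([column, row] in pixels: a listed point, or the origin of a listed thing).
The state is a dict: "t": time; "q": joint angles; "dq": joint speeds; "tau": joint torques, N m; "ee_pos": TCP position; "tool_rot": TCP orientation; "ft_force": force on the tool from outside, world axes, zero at the start; "wrist_torque": the same for the moment, N m; "width": opening from 0.0 (shut) to 1.0 (fully open); "gripper_force": force on a finger pad.
Only numpy, scipy, OpenCV 4.12 (cv2) and the standard library are available. Lean on these libraries where they do the work, as an engineer would, in place of code of your own. Each camera call takes 0.05 s, during which the arm holds its last target. There are 200 camera calls.

## Working session

There is one attempt and no reset: what is moved stays moved. The work goes in short steps, Python scripts to look and compute and a tool call to move; the robot and the scene stay as the last step left them, time stands still between calls to the robot, and variables do not carry over. Pictures are saved under pics/ and viewed, at most 10 in all, crops included, and the job is handed in when it is done.

Besides the shell and the picture viewer there is one more tool, called by a JSON object that holds its "name" and its "arguments", one argument or row to a line. jog_arm: Moves the arm, as the interface text tells. Its arguments: {"type":"object","properties":{"rows":{"type":"array"},"hand":{"type":"number"},"grip_force":{"type":"number"}},"required":["rows"]}

```bash
mkdir -p pics; cat > h.py <<'E'
import numpy as np, cv2
from plant import robot, capture, camera_info, finder
from scipy.spatial.transform import Rotation as R
def snap(cam,name=None):
    p,d=capture(cam)
    if name: cv2.imwrite(f'pics/{name}.png',p[:,:,::-1])
    return p,d
def pts(cam,uv,d=None,z=None):
    """world points from pixels using depth d (array per point) or plane z"""
    i=camera_info(cam);K=np.array(i['camera_matrix']);T=np.array(i['camera_from_world'])
    uv=np.asarray(uv,float).reshape(-1,1,2)
    n=cv2.undistortPoints(uv,K,np.array(i['distortion'],float)).reshape(-1,2)
    ray=np.c_[n[:,0],-n[:,1],-np.ones(len(n))]
    Rt=T[:3,:3];c=-Rt.T@T[:3,3];w=ray@Rt
    s=np.asarray(d) if d is not None else (z-c[2])/w[:,2]
    return c+w*np.reshape(s,(-1,1))
def cloud(cam,d):
    v,u=np.mgrid[0:420,0:560]
    P=pts(cam,np.c_[u.ravel(),v.ravel()],d.ravel()).reshape(420,560,3)
    P[d==0]=np.nan
    return P
E
cat > a.py <<'E'
from h import *
np.set_printoptions(precision=4,suppress=True)
s=robot.observe();print(s)
for c in('top','side'):
    p,d=snap(c,c+'0');P=cloud(c,d)
    i=camera_info(c);T=np.array(i['camera_from_world']);print(c,-T[:3,:3].T@T[:3,3],i['distortion'])
    for l in('block','plug_top','wrench_centre','sleeve','boss_top','fixture','bolt','nut','chisel'):
        for r in finder.spot_point(c,l)[:4]:
            u=r['centre'];a,b=int(round(u[1])),int(round(u[0]))
            print(l,round(r['p'],2),np.round(u,1),P[a,b] if 0<=a<420 and 0<=b<560 else '')
E
python3 a.py
```

```text
{'t': 0.0, 'q': array([ 1.247 ,  0.3203,  1.5657,  0.    ,  1.2574, -0.02  ]), 'dq': array([ 0.0006, -0.0035,  0.0007,  0.0007, -0.0011, -0.001 ]), 'tau': array([  0.0005, -41.5526, -23.4161,   0.0002,   0.0081,  -0.    ]), 'ee_pos': array([0.1718, 0.5482, 0.2305]), 'tool_rot': array([-0.4754, -3.1051,  0.0028]), 'ft_force': array([-0.6892, -0.0015, -0.0498]), 'wrist_torque': array([-0.0221, -0.0209, -0.0086]), 'gripper_force': 0.0, 'width': 1.003646757205986}
top [0.3873 0.0171 1.1261] [-0.0483  0.      0.      0.      0.    ]
block 0.8 [172.2 163.3] [0.6666 0.3274 0.0461]
block 0.72 [386.  240.1] [ 0.4481 -0.2878 -0.0024]
block 0.65 [169.9 258.6] [0.3947 0.3244 0.0395]
block 0.59 [164.2 207.2] [0.5396 0.3452 0.0454]
plug_top 0.59 [233.4 202.8] [0.5508 0.1509 0.0428]
wrench_centre 0.81 [280.4 194.1] [0.5641 0.0185 0.1116]
sleeve 0.71 [279.8 175.2] [0.6162 0.0183 0.1081]
boss_top 0.97 [277.9 198.9] [0.5507 0.0238 0.1121]
fixture 0.9 [283.  199.3] [0.5507 0.0106 0.1119]
bolt 0.54 [387.1 244.5] [ 0.4356 -0.2844  0.0189]
nut 0.46 [380.8 203.2] [ 0.5559 -0.2766  0.0012]
chisel 0.73 [397.1 153.5] [ 0.7004 -0.3275  0.0127]
side [ 1.2328 -0.2832  0.8111] [-0.0967  0.      0.      0.      0.    ]
block 0.82 [388.5 199.9] [0.578  0.3254 0.0393]
block 0.7 [411.1 234.2] [0.6954 0.3194 0.0179]
block 0.64 [354.3 172. ] [0.4065 0.3253 0.0151]
plug_top 0.41 [331.8 212.5] [0.5577 0.1591 0.0456]
wrench_centre 0.6 [283.5 217. ] [0.5811 0.0097 0.1117]
wrench_centre 0.43 [282.9 227.2] [0.5762 0.0086 0.0735]
sleeve 0.82 [293.9 234.4] [0.6376 0.0086 0.1072]
boss_top 0.84 [281.4 226. ] [0.5715 0.0054 0.0741]
fixture 0.56 [286.8 243.3] [0.5989 0.0083 0.038 ]
fixture 0.37 [155.7 247.4] [ 0.4403 -0.2906  0.0072]
bolt 0.7 [154.1 245.8] [ 0.4384 -0.2945  0.0111]
bolt 0.57 [282.9 214.1] [0.5706 0.0119 0.1115]
nut 0.58 [170.7 277.4] [ 0.5596 -0.279   0.0157]
chisel 0.92 [160.4 339.2] [ 0.7097 -0.3421  0.0129]
```

```bash
python3 - <<'E'
import cv2,numpy as np
t=cv2.imread('pics/top0.png');cv2.imwrite('pics/topc.png',cv2.resize(t[110:310,120:420],None,fx=2.6,fy=2.6,interpolation=cv2.INTER_CUBIC))
E
```

```text
(no output)
```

View pics/topc.png

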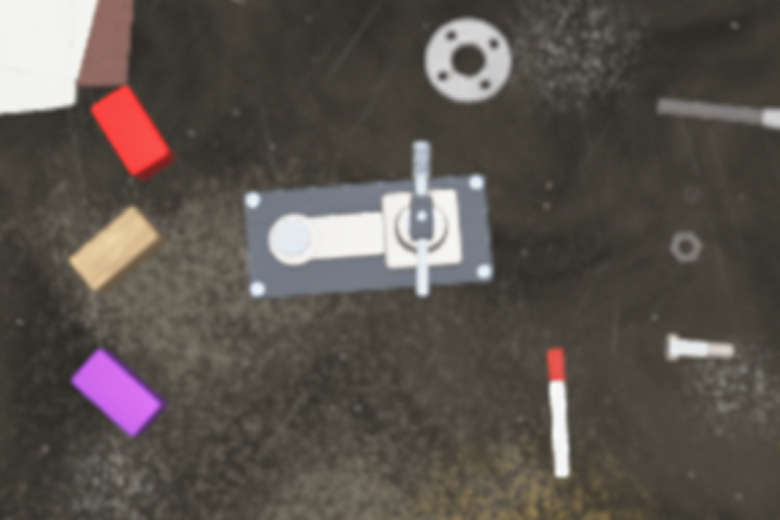

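View pics/side0.png

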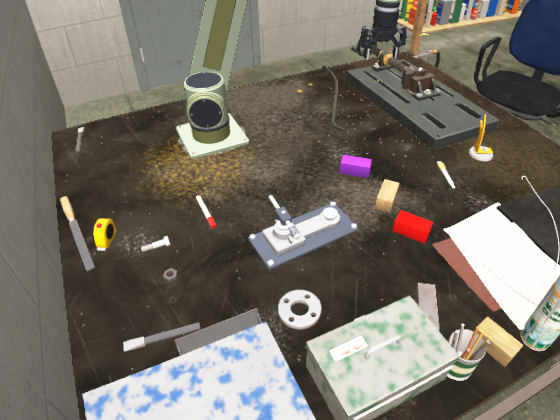

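The views show the tan wooden block at top pixel (164,207). Its look-alikes are red (170,161), purple (165,260) and a wooden piece by the pencil cup at side pixel (498,340). By colour and "left of the fixture" I choose the tan one. The plug is at (232,202) and the wrench at (281,193), with the sleeve pointing up in the picture (+x).

```bash
cat > b.py <<'E'
from h import *
np.set_printoptions(precision=4,suppress=True)
def rect(m,cam,z):
    cs=max(cv2.findContours(m.astype('uint8'),0,1)[0],key=cv2.contourArea).reshape(-1,2)
    w=pts(cam,cs,z=z)[:,:2].astype('f4')*1000
    return cv2.minAreaRect(w)
for c in('top','side'):
    p,d=snap(c);P=cloud(c,d);hsv=cv2.cvtColor(p,cv2.COLOR_RGB2HSV)
    x,y,z=np.moveaxis(P,2,0)
    near=lambda a,b,r:(np.hypot(x-a,y-b)<r)
    print(c,'table z',np.nanmedian(z[near(.4,.15,.05)]))
    m=near(.54,.345,.08)&(z>.033)&(z<.06); print('block z',np.nanmedian(z[m]),m.sum(),rect(m,c,.042))
    m=near(.555,.155,.035)&(z>.04)&(z<.056); print('plug',m.sum(),np.nanmedian(z[m]),rect(m,c,.048))
    m=near(.56,.01,.12)&(z>.092)&(z<.125); print('wrench',m.sum(),np.nanmedian(z[m]),rect(m,c,.103))
    m=(x>.45)&(x<.68)&(y>-.11)&(y<.25)&(z>.006)&(z<.13); print('plate',rect(m,c,.012))
    for l in('plug','wrench_centre'):
        for r in finder.cut_out(c,l)[:1]: print(l,r['p'],rect(r['pixels'],c,.048 if l=='plug' else .103))
    if c=='top': cv2.imwrite('pics/bl.png',cv2.resize(p[175:240,130:200,::-1],None,fx=7,fy=7))
E
python3 b.py
```

```text
top table z 7.785966092876961e-05
block z 0.04230743736660458 529 ((545.7998046875, 346.8788757324219), (47.34606170654297, 91.46464538574219), 41.11145782470703)
plug 158 0.04774681965289962 ((557.2041625976562, 154.54998779296875), (36.72079849243164, 36.889671325683594), 89.84396362304688)
wrench 363 0.10837119867288747 ((567.850341796875, 14.452174186706543), (24.04498291015625, 154.1981964111328), 89.91596984863281)
plate ((579.9935302734375, 75.5677490234375), (168.29617309570312, 269.8839111328125), 3.748100996017456)
plug 0.5 ((571.9561157226562, 73.80528259277344), (159.74159240722656, 260.3969421386719), 3.9855144023895264)
wrench_centre 0.96 ((567.8504638671875, 14.492645263671875), (34.62141418457031, 154.1935577392578), 89.9603500366211)
side table z -0.0004966275785947549
block z 0.041440727459221116 379 ((548.434814453125, 344.9342041015625), (46.03875732421875, 100.57994079589844), 41.058685302734375)
plug 126 0.047060918080481795 ((560.119140625, 150.1331329345703), (34.232452392578125, 38.730594635009766), 61.12600326538086)
wrench 379 0.1068930936117114 ((569.727294921875, 14.329657554626465), (31.495946884155273, 162.79615783691406), 89.04045867919922)
plate ((509.39666748046875, 68.93822479248047), (235.40249633789062, 271.0560302734375), 4.040159702301025)
wrench_centre 0.6 ((570.1927490234375, 9.867555618286133), (39.51149368286133, 155.97177124023438), 82.51129913330078)
```

View pics/bl.png

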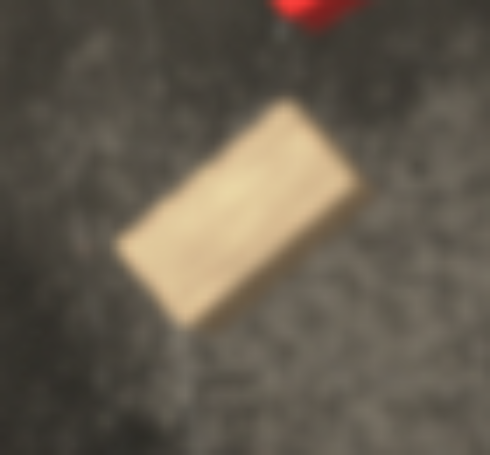

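The crop shows the plain tan block, undamaged and unobstructed, about 45 x 90. So the block is at (0.547, 0.346) with its short side at 41°, and the plug is near (0.557, 0.153).

```bash
cat > go.py <<'E'
import sys
from h import *
np.set_printoptions(precision=3,suppress=True)
s=robot.observe();M=R.from_rotvec(s['tool_rot']).as_matrix()
yaw=np.degrees(np.arctan2(M[1,1],M[0,1]))
print('t',s['t'],'pos',s['ee_pos'],'ydir',yaw.round(2),'zaxis',M[:,2],'q',s['q'],'F',s['ft_force'],'w',s['width'],s['gripper_force'])
a=[float(v) for v in sys.argv[1:]]
if a: print('shift',M.T@(np.array(a[:3])-s['ee_pos'])/.04,'turn',(yaw-a[3]+90)%180-90 if len(a)>3 else 0)
E
python3 go.py .547 .346 .10 41
```

```text
t 1.3 pos [0.172 0.549 0.231] ydir 72.59 zaxis [ 0.  0. -1.] q [ 1.247  0.32   1.564  0.     1.257 -0.02 ] F [-0.182 -0.667 -0.072] w 1.002718771942248 0.0
shift [-10.461  -2.032   3.284] turn 31.594185943137816
```

{"name": "jog_arm", "arguments": {
  "rows": [
    [[-1.2,-0.25,0],4],
    [[-2.5,-0.5,0],8],
    [[-3.7,-0.7,0],12],
    [[-4.9,-0.95,0],16],
    [[-6.1,-1.2,0],20],
    [[-7.3,-1.4,0],24],
    [[-8.5,-1.65,0],28],
    [[-9.5,-1.85,0],31.5]
  ],
  "hand": 1,
  "grip_force": 80
}}

```text
t: 2.1
ee_pos: [0.5146, 0.3628, 0.2313]
tool_rot: [1.306, 2.857, 0.0]
ft_force: [0.5, 0.6, -0.2]
width: 0.999
gripper_force: 0.0
```

```bash
python3 go.py .547 .346 .08 41
```

```text
t 2.1 pos [0.515 0.363 0.231] ydir 40.88 zaxis [ 0. -0. -1.] q [ 0.596  0.406  1.432 -0.     1.303 -0.118] F [ 0.54   0.628 -0.222] w 0.9986927357695479 0.0
shift [-0.845  0.336  3.783] turn -0.12084846094950308
```

{"name": "jog_arm", "arguments": {
  "rows": [
    [[-0.85,0.34,0.8],0],
    [[-0.85,0.34,1.8],0],
    [[-0.85,0.34,2.8],0],
    [[-0.85,0.34,3.7],0],
    [[-0.85,0.34,4.5],0],
    [[-0.85,0.34,5.1],0],
    [[-0.85,0.34,5.5],0],
    [[-0.85,0.34,5.5],0]
  ]
}}

```text
t: 2.9
ee_pos: [0.5435, 0.3467, 0.0086]
tool_rot: [-1.299, -2.857, 0.007]
ft_force: [-0.3, -0.7, 0.7]
width: 1.001
gripper_force: 0.0
```

{"name": "jog_arm", "arguments": {
  "rows": [
    [[0,0,0],0],
    [[0,0,0],0],
    [[0,0,0],0],
    [[0,0,0],0],
    [[0,0,0],0],
    [[0,0,0],0],
    [[0,0,0],0],
    [[0,0,0],0]
  ],
  "hand": -1
}}

```text
t: 3.7
ee_pos: [0.5461, 0.3484, 0.0131]
tool_rot: [1.3, 2.858, 0.005]
ft_force: [-0.0, 0.0, 7.1]
width: 0.513
gripper_force: 83.6
```

{"name": "jog_arm", "arguments": {
  "rows": [
    [[0,0,-0.3],0],
    [[0,0,-0.8],0],
    [[0,0,-1.5],0],
    [[0,0,-2.3],0],
    [[0,0,-3],0],
    [[0,0,-3],0],
    [[0,0,-3],0]
  ]
}}

```text
t: 4.4
ee_pos: [0.5448, 0.3476, 0.1317]
tool_rot: [1.3, 2.86, 0.001]
ft_force: [0.4, 0.9, -1.9]
width: 0.515
gripper_force: 82.9
```

```bash
python3 go.py .5585 .1535 .11 41; python3 - <<'E'
from h import *
p,d=snap('side','lift'); cv2.imwrite('pics/lift.png',cv2.resize(p[60:300,250:480,::-1],None,fx=2.5,fy=2.5))
P=cloud('side',d);hsv=cv2.cvtColor(p,cv2.COLOR_RGB2HSV)
m=(P[...,2]>.06)&(P[...,2]<.22)&(hsv[...,0]>10)&(hsv[...,0]<25)&(hsv[...,1]>60)&(abs(P[...,0]-.547)<.09)&(abs(P[...,1]-.346)<.09)
Q=P[m];print(m.sum(),np.percentile(Q,[2,50,98],axis=0))
E
```

```text
t 4.4 pos [0.545 0.348 0.132] ydir 41.09 zaxis [ 0.  0. -1.] q [ 0.55   0.501  1.534  0.     1.106 -0.167] F [ 0.382  0.897 -1.871] w 0.5149741250250987 82.92553782463074
shift [-3.881 -2.932  0.542] turn 0.09453216809576759
567 [[0.50942066 0.30245452 0.12192697]
 [0.56082958 0.32879091 0.15951711]
 [0.58724768 0.37836119 0.16382126]]
```

View pics/lift.png

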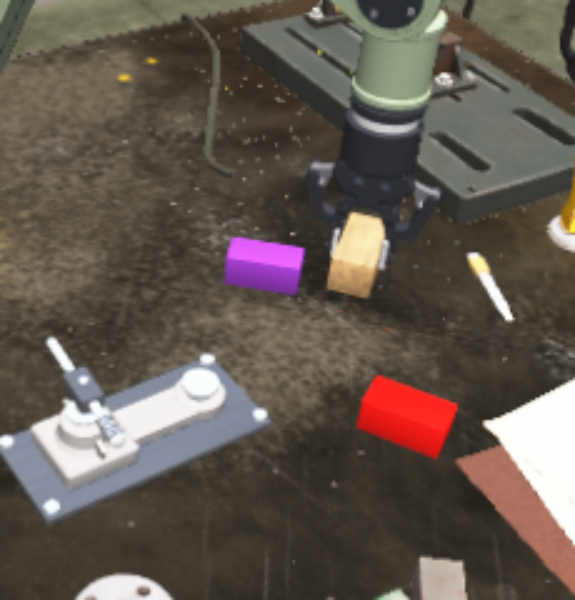

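The picture shows the block held level, its centre near (357,255) in the crop. The plug at (203,385) is clear, so I carry the block over it.

{"name": "jog_arm", "arguments": {
  "rows": [
    [[-0.7,-0.5,0],0],
    [[-1.5,-1.1,0],0],
    [[-2.3,-1.75,0.1],0],
    [[-3.1,-2.35,0.3],0],
    [[-3.7,-2.8,0.5],0],
    [[-3.88,-2.93,0.55],0],
    [[-3.88,-2.93,0.55],0],
    [[-3.88,-2.93,0.55],0]
  ]
}}

```text
t: 5.25
ee_pos: [0.5586, 0.1545, 0.1088]
tool_rot: [-1.3, -2.859, -0.0]
ft_force: [1.2, 0.0, -2.0]
width: 0.512
gripper_force: 82.8
```

```bash
python3 go.py .5585 .1535 .064 41
```

```text
t 5.25 pos [0.559 0.155 0.109] ydir 41.1 zaxis [-0.001  0.001 -1.   ] q [ 0.25   0.429  1.727  0.001  0.986 -0.468] F [ 1.207  0.031 -2.013] w 0.5120003217763458 82.76907563209534
shift [-0.019 -0.019  1.12 ] turn 0.09704105728553714
```

{"name": "jog_arm", "arguments": {
  "rows": [
    [[0,0,0.4],0],
    [[0,0,0.8],0],
    [[0,0,1.0],0],
    [[0,0,1.1],0],
    [[0,0,1.2],0],
    [[0,0,1.25],0],
    [[0,0,1.3],0],
    [[0,0,1.3],0]
  ]
}}

```text
t: 6.05
ee_pos: [0.5592, 0.1545, 0.059]
tool_rot: [1.3, 2.859, 0.003]
ft_force: [-3.1, 0.9, 4.5]
width: 0.51
gripper_force: 83.7
```

{"name": "jog_arm", "arguments": {
  "rows": [
    [[0,0,0.04],0],
    [[0,0,0.08],0],
    [[0,0,0.12],0],
    [[0,0,0.14],0],
    [[0,0,0.14],0]
  ]
}}

```text
t: 6.55
ee_pos: [0.5591, 0.1539, 0.053]
tool_rot: [1.3, 2.859, 0.001]
ft_force: [-2.8, -0.0, 7.3]
width: 0.513
gripper_force: 84.1
```

{"name": "jog_arm", "arguments": {
  "rows": [
    [[0,0,0.04],0],
    [[0,0,0.08],0],
    [[0,0,0.1],0],
    [[0,0,0.1],0]
  ]
}}

```text
t: 6.95
ee_pos: [0.5592, 0.1538, 0.0528]
tool_rot: [1.3, 2.858, 0.002]
ft_force: [-9.3, -1.3, 31.7]
width: 0.511
gripper_force: 87.1
```

{"name": "jog_arm", "arguments": {
  "rows": [
    [[0,0,-0.3],0],
    [[0,0,-0.8],0],
    [[0,0,-1.5],0],
    [[0.6,0.5,-1.7],0],
    [[1.5,1.1,-1.7],0],
    [[2.3,1.75,-1.7],0],
    [[3.1,2.35,-1.7],0],
    [[3.1,2.35,-1.7],0]
  ]
}}

```text
t: 7.75
ee_pos: [0.5477, 0.3137, 0.1153]
tool_rot: [-1.294, -2.862, -0.004]
ft_force: [-0.2, -0.6, -0.6]
width: 0.51
gripper_force: 82.9
```

```bash
python3 go.py .546 .347 .03; python3 - <<'E'
from h import *
for c in('top','side'):
    p,d=snap(c,'pl_'+c);P=cloud(c,d)
    m=np.hypot(P[...,0]-.558,P[...,1]-.153)<.013
    print(c,np.nanpercentile(P[m][:,2],[5,50,95]))
E
```

```text
t 7.75 pos [0.548 0.314 0.115] ydir 41.34 zaxis [ 0.001  0.002 -1.   ] q [ 0.501  0.494  1.594  0.002  1.052 -0.222] F [-0.238 -0.642 -0.57 ] w 0.5103159805034831 82.93563723564148
shift [0.651 0.513 2.135] turn 0
top [0.03695351 0.0407303  0.04325315]
side [0.03719928 0.03952092 0.04216469]
```

The plug head now reads 40 mm in both cameras, so it is home. Next I set the block back.

{"name": "jog_arm", "arguments": {
  "rows": [
    [[0.5,0.4,0.5],0],
    [[0.65,0.5,1.2],0],
    [[0.65,0.5,1.8],0],
    [[0.65,0.5,2.2],0],
    [[0.65,0.5,2.4],0],
    [[0.65,0.5,2.48],0],
    [[0.65,0.5,2.52],0],
    [[0.65,0.5,2.52],0]
  ]
}}

```text
t: 8.65
ee_pos: [0.5466, 0.3416, 0.0157]
tool_rot: [1.301, 2.859, 0.002]
ft_force: [0.1, -0.5, -0.9]
width: 0.514
gripper_force: 82.9
```

{"name": "jog_arm", "arguments": {
  "rows": [
    [[0,0,0.02],0],
    [[0,0,0.05],0],
    [[0,0,0.06],0],
    [[0,0,0.06],0]
  ]
}}

```text
t: 9.05
ee_pos: [0.5463, 0.3418, 0.0132]
tool_rot: [1.3, 2.859, 0.001]
ft_force: [-0.6, -0.4, 2.6]
width: 0.514
gripper_force: 83.2
```

{"name": "jog_arm", "arguments": {
  "rows": [
    [[0,0,0],0],
    [[0,0,0],0],
    [[0,0,0],0],
    [[0,0,0],0],
    [[0,0,0],0],
    [[0,0,0],0]
  ],
  "hand": 1
}}

```text
t: 9.65
ee_pos: [0.5461, 0.3417, 0.0125]
tool_rot: [-1.3, -2.86, -0.0]
ft_force: [0.5, 0.6, 0.4]
width: 1.001
gripper_force: 0.0
```

{"name": "jog_arm", "arguments": {
  "rows": [
    [[0,0,-0.3],0],
    [[0,0,-0.9],0],
    [[0,0,-1.8],0],
    [[0,0,-2.8],0],
    [[0,0,-3.8],0],
    [[0,0,-4.5],0]
  ]
}}

```text
t: 10.25
ee_pos: [0.5468, 0.3421, 0.1969]
tool_rot: [1.299, 2.857, 0.007]
ft_force: [0.8, -0.5, -0.1]
width: 1.001
gripper_force: 0.0
```

```bash
cat > w.py <<'E'
from b import rect
from h import *
E
python3 - <<'E'
from h import *
np.set_printoptions(precision=4,suppress=True)
for c in('top','side'):
    p,d=snap(c,'w_'+c);P=cloud(c,d);x,y,z=np.moveaxis(P,2,0)
    m=(np.hypot(x-.547,y-.343)<.045)&(z>.02)&(z<.06);Q=P[m&(z>.036)]
    n=np.linalg.svd(Q-Q.mean(0))[2][2];print(c,'block top',np.median(Q,axis=0),'normal',n*np.sign(n[2]))
    # arms: points near arm height away from hub
    m=(np.hypot(x-.565,y-.012)<.11)&(z>.09)&(z<.125);Q=P[m]
    # plate: corners
    m2=(x>.47)&(x<.64)&(y>-.1)&(y<.25)&(z>.008)&(z<.016);pl=cv2.minAreaRect((P[m2][:,:2]*1000).astype('f4'));print('plate',pl)
    A=Q[:,:2];mu=(A.max(0)+A.min(0))/2;v=np.linalg.svd(A-A.mean(0))[2][0]
    t=(A-A.mean(0))@v;e=A.mean(0)+v*(t.max()+t.min())/2
    print('wrench n',len(Q),'centre',e,'len',np.ptp(t),'dir',np.degrees(np.arctan2(v[1],v[0])),'zmax',np.percentile(Q[:,2],[50,98]))
E
python3 go.py .62 .013 .2
```

```text
top block top [0.5516 0.3345 0.0425] normal [-0.0045 -0.0084  1.    ]
plate ((563.2904052734375, 74.72036743164062), (120.57523345947266, 270.0145263671875), 4.32245397567749)
wrench n 361 centre [0.5677 0.0145] len 0.1544637614768294 dir 179.87081549262138 zmax [0.1088 0.1152]
side block top [0.5471 0.3396 0.0416] normal [ 0.0055 -0.0053  1.    ]
plate ((562.79931640625, 73.23509979248047), (122.39852142333984, 269.79827880859375), 4.412408351898193)
wrench n 379 centre [0.5681 0.0124] len 0.15805283855462057 dir 0.3645765288360487 zmax [0.1067 0.1136]
t 10.35 pos [0.548 0.343 0.199] ydir 41.09 zaxis [ 0.01   0.006 -1.   ] q [ 0.541  0.447  1.448  0.     1.235 -0.176] F [-0.077  0.08   0.479] w 1.0039716356879862 0.0
shift [-7.396 -4.071 -0.057] turn 0
```

```bash
python3 go.py .628 .0137 .18 90
```

```text
t 10.35 pos [0.548 0.343 0.199] ydir 41.09 zaxis [ 0.01   0.006 -1.   ] q [ 0.541  0.447  1.448  0.     1.235 -0.176] F [-0.077  0.08   0.479] w 1.0039716356879862 0.0
shift [-7.514 -3.915  0.445] turn -48.90601629188023
```

{"name": "jog_arm", "arguments": {
  "rows": [
    [[-1,-0.5,0.05],-6],
    [[-2,-1.05,0.1],-13],
    [[-3,-1.55,0.15],-20],
    [[-4,-2.1,0.25],-27],
    [[-5,-2.6,0.3],-34],
    [[-6,-3.1,0.35],-40],
    [[-7,-3.6,0.4],-46],
    [[-7.5,-3.9,0.45],-49]
  ],
  "hand": 0,
  "grip_force": 20
}}

```text
t: 11.15
ee_pos: [0.6258, 0.0096, 0.1738]
tool_rot: [0.003, -3.141, 0.001]
ft_force: [-0.1, 0.1, 0.5]
width: 0.497
gripper_force: 0.0
```

{"name": "jog_arm", "arguments": {
  "rows": [
    [[0,0,0],0],
    [[0,0,0],0]
  ]
}}

```text
t: 11.35
ee_pos: [0.6252, 0.013, 0.174]
tool_rot: [-0.0, -3.14, -0.001]
ft_force: [0.3, 0.4, 0.2]
width: 0.5
gripper_force: 0.0
```

```bash
python3 go.py .628 .0137 .082 90
```

```text
t 11.35 pos [0.625 0.013 0.174] ydir 89.98 zaxis [-0.001  0.001 -1.   ] q [ 0.002  0.437  1.529  0.001  1.176 -1.569] F [0.343 0.426 0.195] w 0.4997932867185243 0.0
shift [-0.073  0.015  2.3  ] turn -0.017103379853750766
```

{"name": "jog_arm", "arguments": {
  "rows": [
    [[-0.07,0.02,0.5],0],
    [[-0.07,0.02,1.2],0],
    [[-0.07,0.02,1.7],0],
    [[-0.07,0.02,2.1],0],
    [[-0.07,0.02,2.3],0],
    [[-0.07,0.02,2.3],0]
  ]
}}

```text
t: 11.95
ee_pos: [0.6276, 0.0152, 0.0815]
tool_rot: [0.005, -3.139, -0.001]
ft_force: [-0.0, -0.9, 0.7]
width: 0.5
gripper_force: 0.0
```

{"name": "jog_arm", "arguments": {
  "rows": [
    [[0,0,0],0],
    [[0,0,0],0],
    [[0,0,0],0],
    [[0,0,0],0],
    [[0,0,0],0]
  ],
  "hand": -1
}}

```text
t: 12.45
ee_pos: [0.6293, 0.0141, 0.0833]
tool_rot: [-0.002, 3.139, 0.001]
ft_force: [1.4, 2.1, 1.7]
width: 0.179
gripper_force: 21.8
```

```bash
python3 go.py .628 .0137 .082 90; python3 - <<'E'
import numpy as np
for s in (1,-1):
  print(s,[[[round(1.5*(1-np.cos(a)),2),round(-1.5*np.sin(a)*s,2),round(s*np.degrees(a)/360*.15,3)],round(s*np.degrees(a),1)] for a in np.radians(np.arange(1,9)*7.5)])
E
```

```text
t 12.45 pos [0.629 0.014 0.083] ydir 90.07 zaxis [ 0.002  0.001 -1.   ] q [ 0.004  0.522  1.635  0.001  0.982 -1.569] F [1.434 2.071 1.671] w 0.17877602378674065 21.79431974887848
shift [ 0.033 -0.01   0.033] turn 0.07115401693110357
1 [[[np.float64(0.01), np.float64(-0.2), np.float64(0.003)], np.float64(7.5)], [[np.float64(0.05), np.float64(-0.39), np.float64(0.006)], np.float64(15.0)], [[np.float64(0.11), np.float64(-0.57), np.float64(0.009)], np.float64(22.5)], [[np.float64(0.2), np.float64(-0.75), np.float64(0.012)], np.float64(30.0)], [[np.float64(0.31), np.float64(-0.91), np.float64(0.016)], np.float64(37.5)], [[np.float64(0.44), np.float64(-1.06), np.float64(0.019)], np.float64(45.0)], [[np.float64(0.59), np.float64(-1.19), np.float64(0.022)], np.float64(52.5)], [[np.float64(0.75), np.float64(-1.3), np.float64(0.025)], np.float64(60.0)]]
-1 [[[np.float64(0.01), np.float64(0.2), np.float64(-0.003)], np.float64(-7.5)], [[np.float64(0.05), np.float64(0.39), np.float64(-0.006)], np.float64(-15.0)], [[np.float64(0.11), np.float64(0.57), np.float64(-0.009)], np.float64(-22.5)], [[np.float64(0.2), np.float64(0.75), np.float64(-0.012)], np.float64(-30.0)], [[np.float64(0.31), np.float64(0.91), np.float64(-0.016)], np.float64(-37.5)], [[np.float64(0.44), np.float64(1.06), np.float64(-0.019)], np.float64(-45.0)], [[np.float64(0.59), np.float64(1.19), np.float64(-0.022)], np.float64(-52.5)], [[np.float64(0.75), np.float64(1.3), np.float64(-0.025)], np.float64(-60.0)]]
```

{"name": "jog_arm", "arguments": {
  "rows": [
    [[0.01,-0.2,0],7.5],
    [[0.05,-0.39,0.01],15],
    [[0.11,-0.57,0.01],22.5],
    [[0.2,-0.75,0.01],30],
    [[0.31,-0.91,0.02],37.5],
    [[0.44,-1.06,0.02],45],
    [[0.59,-1.19,0.02],52.5],
    [[0.75,-1.3,0.03],60]
  ]
}}

```text
t: 13.25
ee_pos: [0.5988, -0.04, 0.0821]
tool_rot: [1.572, 2.717, -0.003]
ft_force: [-0.3, -3.3, 4.5]
width: 0.181
gripper_force: 23.0
```

```bash
python3 go.py; cat > wr.py <<'E'
from h import *
np.set_printoptions(precision=4,suppress=True)
p,d=snap('top');P=cloud('top',d);x,y,z=np.moveaxis(P,2,0)
m=(np.hypot(x-.568,y-.0137)<.085)&(np.hypot(x-.568,y-.0137)>.028)&(z>.085)&(z<.119)
Q=P[m][:,:2]-[.568,.0137]
a=np.degrees(np.arctan2(Q[:,1],Q[:,0]));print('arm angle hist (world deg)');h,e=np.histogram(a,36,(-180,180));print([(int(e[i]),int(h[i])) for i in range(36) if h[i]>3])
import sys
if len(sys.argv)>1: cv2.imwrite(f'pics/{sys.argv[1]}.png',cv2.resize(p[140:260,210:350,::-1],None,fx=5,fy=5))
E
python3 wr.py
```

```text
t 13.25 pos [ 0.599 -0.04   0.082] ydir 29.89 zaxis [ 0.001 -0.003 -1.   ] q [-0.084  0.484  1.709 -0.003  0.947 -0.604] F [-0.29  -3.27   4.521] w 0.18082773217632214 22.974573075771332
arm angle hist (world deg)
[(110, 22), (120, 48)]
```

{"name": "jog_arm", "arguments": {
  "rows": [
    [[0.01,-0.2,0],7.5],
    [[0.05,-0.39,0.01],15],
    [[0.11,-0.57,0.01],22.5],
    [[0.2,-0.75,0.01],30],
    [[0.31,-0.91,0.02],37.5],
    [[0.44,-1.06,0.02],45],
    [[0.59,-1.19,0.02],52.5],
    [[0.75,-1.3,0.03],60]
  ]
}}

```text
t: 14.1
ee_pos: [0.5357, -0.0411, 0.0806]
tool_rot: [2.718, 1.572, -0.011]
ft_force: [-7.9, -9.3, 8.2]
width: 0.178
gripper_force: 23.3
```

{"name": "jog_arm", "arguments": {
  "rows": [
    [[0.01,-0.2,0],7.5],
    [[0.05,-0.39,0.01],15],
    [[0.11,-0.57,0.01],22.5],
    [[0.2,-0.75,0.01],30],
    [[0.31,-0.91,0.02],37.5],
    [[0.44,-1.06,0.02],45],
    [[0.54,-1.15,0.02],50],
    [[0.54,-1.15,0.02],50]
  ]
}}

```text
t: 14.9
ee_pos: [0.5036, 0.003, 0.0792]
tool_rot: [3.129, 0.28, -0.02]
ft_force: [-12.8, -4.5, 11.3]
width: 0.177
gripper_force: 22.6
```

```bash
python3 go.py;python3 wr.py; python3 go.py
```

```text
t 14.9 pos [0.504 0.003 0.079] ydir -79.77 zaxis [-0.012 -0.001 -1.   ] q [-0.016  0.366  1.929 -0.002  0.858  1.378] F [-12.834  -4.451  11.331] w 0.17660868763251797 22.607169449329376
arm angle hist (world deg)
[(0, 13), (10, 26)]
t 14.95 pos [0.504 0.003 0.079] ydir -79.72 zaxis [-0.012 -0.001 -1.   ] q [-0.016  0.367  1.929 -0.002  0.858  1.377] F [-12.204  -3.46   11.765] w 0.17308307353687202 22.61406272649765
```

{"name": "jog_arm", "arguments": {
  "rows": [
    [[0.01,0.2,-0.01],-7.5],
    [[0.05,0.39,-0.02],-15],
    [[0.11,0.57,-0.03],-22.5],
    [[0.2,0.75,-0.03],-30],
    [[0.31,0.91,-0.03],-37.5],
    [[0.44,1.06,-0.04],-45],
    [[0.59,1.19,-0.04],-52.5],
    [[0.75,1.3,-0.04],-60]
  ]
}}

```text
t: 15.75
ee_pos: [0.5457, -0.0454, 0.0812]
tool_rot: [2.563, 1.816, -0.011]
ft_force: [-6.2, -10.5, 6.5]
width: 0.181
gripper_force: 22.3
```

{"name": "jog_arm", "arguments": {
  "rows": [
    [[0.01,0.2,0],-7.5],
    [[0.05,0.39,-0.01],-15],
    [[0.11,0.57,-0.01],-22.5],
    [[0.2,0.75,-0.01],-30],
    [[0.2,0.75,-0.01],-30]
  ]
}}

```text
t: 16.25
ee_pos: [0.5789, -0.0475, 0.0817]
tool_rot: [2.008, 2.414, -0.007]
ft_force: [-2.6, -7.7, 6.1]
width: 0.178
gripper_force: 22.8
```

```bash
python3 go.py;python3 wr.py
```

```text
t 16.25 pos [ 0.579 -0.048  0.082] ydir 10.49 zaxis [-0.002 -0.004 -1.   ] q [-0.099  0.46   1.755 -0.005  0.928 -0.279] F [-2.553 -7.65   6.091] w 0.1776085813465374 22.83479332923889
arm angle hist (world deg)
[(-90, 10), (-80, 5), (90, 21), (100, 49)]
```

{"name": "jog_arm", "arguments": {
  "rows": [
    [[-0.02,-0.2,0],7.5],
    [[0,-0.39,0.0],15],
    [[0.06,-0.57,0.0],22.5],
    [[0.15,-0.75,0.0],30],
    [[0.26,-0.91,0.0],37.5],
    [[0.4,-1.04,0.0],45],
    [[0.55,-1.16,0.01],52.5],
    [[0.71,-1.27,0.01],60]
  ]
}}

```text
t: 17.1
ee_pos: [0.5185, -0.0273, 0.0804]
tool_rot: [-2.95, -1.074, 0.019]
ft_force: [-11.3, -5.2, 8.7]
width: 0.177
gripper_force: 23.0
```

{"name": "jog_arm", "arguments": {
  "rows": [
    [[0.01,-0.2,0],7.5],
    [[0.05,-0.39,0.01],15],
    [[0.11,-0.57,0.01],22.5],
    [[0.2,-0.75,0.01],30],
    [[0.31,-0.91,0.02],37.5],
    [[0.44,-1.06,0.02],45],
    [[0.59,-1.19,0.02],52.5],
    [[0.75,-1.3,0.03],60]
  ]
}}

```text
t: 17.9
ee_pos: [0.5062, 0.0342, 0.079]
tool_rot: [3.092, -0.548, -0.025]
ft_force: [-14.2, 6.0, 11.1]
width: 0.178
gripper_force: 24.4
```

{"name": "jog_arm", "arguments": {
  "rows": [
    [[0.01,-0.2,0],7.5],
    [[0.05,-0.39,0.01],15],
    [[0.11,-0.57,0.01],22.5],
    [[0.14,-0.63,0.01],25],
    [[0.14,-0.63,0.01],25]
  ]
}}

```text
t: 18.4
ee_pos: [0.521, 0.0579, 0.0789]
tool_rot: [2.902, -1.2, -0.024]
ft_force: [-14.0, 11.9, 11.6]
width: 0.181
gripper_force: 23.1
```

```bash
python3 go.py;python3 wr.py
```

```text
t 18.4 pos [0.521 0.058 0.079] ydir -134.92 zaxis [-0.014  0.005 -1.   ] q [0.085 0.394 1.882 0.008 0.879 2.435] F [-13.973  11.888  11.557] w 0.18120866595446072 23.059440851211548
arm angle hist (world deg)
[(-50, 49), (-40, 10)]
```

{"name": "jog_arm", "arguments": {
  "rows": [
    [[0,0,0],0],
    [[0,0,0],0],
    [[0,0,0],0]
  ],
  "hand": -0.2
}}

```text
t: 18.75
ee_pos: [0.5277, 0.0545, 0.0793]
tool_rot: [-2.904, 1.199, -0.001]
ft_force: [0.6, -0.3, -0.8]
width: 0.398
gripper_force: 0.0
```

```bash
python3 go.py .5255 .0562 .078 -135;python3 wr.py
```

```text
t 18.75 pos [0.528 0.055 0.079] ydir -134.86 zaxis [ 0.001 -0.    -1.   ] q [ 0.081  0.396  1.877 -0.     0.868  2.435] F [ 0.553 -0.339 -0.765] w 0.3976329190657697 0.0
shift [-0.069  0.009  0.033] turn 0.13750903649764723
arm angle hist (world deg)
[(-50, 41), (-40, 6)]
```

{"name": "jog_arm", "arguments": {
  "rows": [
    [[-0.07,0,0.02],0],
    [[-0.07,0,0.02],0],
    [[-0.07,0,0.02],0],
    [[-0.07,0,0.02],0]
  ],
  "hand": -1
}}

```text
t: 19.2
ee_pos: [0.525, 0.0562, 0.0784]
tool_rot: [2.903, -1.199, -0.001]
ft_force: [-1.0, -2.7, 1.4]
width: 0.177
gripper_force: 21.0
```

{"name": "jog_arm", "arguments": {
  "rows": [
    [[0.01,0.2,0],-7.5],
    [[0.05,0.39,-0.01],-15],
    [[0.11,0.57,-0.01],-22.5],
    [[0.2,0.75,-0.01],-30],
    [[0.31,0.91,-0.02],-37.5],
    [[0.44,1.06,-0.02],-45],
    [[0.59,1.19,-0.02],-52.5],
    [[0.75,1.3,-0.03],-60]
  ]
}}

```text
t: 20.0
ee_pos: [0.5096, -0.001, 0.0797]
tool_rot: [-3.112, -0.42, 0.001]
ft_force: [-0.6, 1.5, 0.0]
width: 0.181
gripper_force: 20.9
```

{"name": "jog_arm", "arguments": {
  "rows": [
    [[0.01,0.2,0],-7.5],
    [[0.05,0.39,-0.01],-15],
    [[0.11,0.57,-0.01],-22.5],
    [[0.17,0.7,-0.01],-28],
    [[0.17,0.7,-0.01],-28]
  ]
}}

```text
t: 20.5
ee_pos: [0.5235, -0.0261, 0.0799]
tool_rot: [-2.921, -1.152, 0.001]
ft_force: [-2.2, 2.5, 1.6]
width: 0.18
gripper_force: 21.1
```

{"name": "jog_arm", "arguments": {
  "rows": [
    [[0,0,0],0],
    [[0,0,0],0],
    [[0,0,0],0],
    [[0,0,-0.4],0],
    [[0,0,-1.2],0],
    [[0,0,-2],0]
  ],
  "hand": 0
}}

```text
t: 21.1
ee_pos: [0.5234, -0.0265, 0.1606]
tool_rot: [-2.922, -1.153, 0.002]
ft_force: [-0.3, 0.1, 0.8]
width: 0.5
gripper_force: 0.0
```

```bash
python3 go.py .5233 -.0264 .16 -47;python3 wr.py
```

```text
t 21.1 pos [ 0.523 -0.027  0.161] ydir -46.94 zaxis [-0.001  0.    -1.   ] q [-0.073  0.298  1.787  0.     1.058  0.747] F [-0.327  0.123  0.849] w 0.5003701897452372 0.0
shift [-0.    -0.004  0.016] turn 0.06120174784427945
arm angle hist (world deg)
[(40, 49)]
```

{"name": "jog_arm", "arguments": {
  "rows": [
    [[0,0,0],-8],
    [[0,0,0],-16],
    [[0,0,0],-24],
    [[0,0,0],-32],
    [[0,0,0],-40],
    [[0,0,0],-48],
    [[0,0,0],-56],
    [[0,0,0],-64]
  ]
}}

```text
t: 21.95
ee_pos: [0.5238, -0.0266, 0.16]
tool_rot: [1.86, 2.531, 0.001]
ft_force: [-0.7, -1.1, -0.4]
width: 0.501
gripper_force: 0.0
```

{"name": "jog_arm", "arguments": {
  "rows": [
    [[0,0,0],-8],
    [[0,0,0],-16],
    [[0,0,0],-24],
    [[0,0,0],-32],
    [[0,0,0],-40],
    [[0,0,0],-48],
    [[0,0,0],-56],
    [[0,0,0],-64]
  ]
}}

```text
t: 22.75
ee_pos: [0.5239, -0.0266, 0.16]
tool_rot: [0.236, 3.132, 0.0]
ft_force: [-0.8, -0.3, 0.4]
width: 0.503
gripper_force: 0.0
```

{"name": "jog_arm", "arguments": {
  "rows": [
    [[0,0,0],-8],
    [[0,0,0],-16],
    [[0,0,0],-24],
    [[0,0,0],-32],
    [[0,0,0],-40],
    [[0,0,0],-48],
    [[0,0,0],-52],
    [[0,0,0],-52]
  ]
}}

```text
t: 23.55
ee_pos: [0.5238, -0.0266, 0.1601]
tool_rot: [-1.153, 2.922, -0.0]
ft_force: [0.3, 0.4, 0.1]
width: 0.498
gripper_force: 0.0
```

```bash
python3 go.py .5243 -.0273 .0798 133
```

```text
t 23.55 pos [ 0.524 -0.027  0.16 ] ydir 133.06 zaxis [ 0.  0. -1.] q [-0.073  0.298  1.788  0.     1.054 -2.395] F [0.296 0.44  0.054] w 0.4982095453470836 0.0
shift [ 0.005 -0.021  2.006] turn 0.056276583271483105
```

{"name": "jog_arm", "arguments": {
  "rows": [
    [[0,-0.02,0.5],0],
    [[0,-0.02,1.1],0],
    [[0,-0.02,1.6],0],
    [[0,-0.02,1.9],0],
    [[0,-0.02,2],0],
    [[0,-0.02,2],0]
  ]
}}

```text
t: 24.15
ee_pos: [0.5244, -0.0272, 0.08]
tool_rot: [1.153, -2.922, -0.0]
ft_force: [-0.4, 0.7, -0.5]
width: 0.504
gripper_force: 0.0
```

{"name": "jog_arm", "arguments": {
  "rows": [
    [[0,0,0],0],
    [[0,0,0],0],
    [[0,0,0],0],
    [[0,0,0],0],
    [[0,0,0],0]
  ],
  "hand": -1
}}

```text
t: 24.65
ee_pos: [0.5243, -0.027, 0.0805]
tool_rot: [-1.154, 2.922, 0.0]
ft_force: [-1.1, 1.8, 2.1]
width: 0.177
gripper_force: 19.4
```

{"name": "jog_arm", "arguments": {
  "rows": [
    [[-0.01,0.2,0],7.5],
    [[-0.05,0.39,0.01],15],
    [[-0.11,0.57,0.01],22.5],
    [[-0.2,0.75,0.01],30],
    [[-0.31,0.91,0.02],37.5],
    [[-0.44,1.06,0.02],45],
    [[-0.59,1.19,0.02],52.5],
    [[-0.75,1.3,0.03],60]
  ]
}}

```text
t: 25.45
ee_pos: [0.5098, 0.0311, 0.0792]
tool_rot: [-0.47, -3.105, 0.002]
ft_force: [-3.8, -0.8, 4.6]
width: 0.185
gripper_force: 19.3
```

```bash
python3 go.py .5103 .0314 .079 73;python3 wr.py
```

```text
t 25.45 pos [0.51  0.031 0.079] ydir 72.77 zaxis [-0.002 -0.001 -1.   ] q [ 0.039  0.371  1.921 -0.001  0.851 -1.231] F [-3.838 -0.844  4.633] w 0.18485035215276605 19.32251125574112
shift [-0.009  0.011  0.005] turn -0.22636226312580732
arm angle hist (world deg)
[(-20, 29)]
```

Tracking well. I continue forward 60 + 50, then back 60 + 30.

{"name": "jog_arm", "arguments": {
  "rows": [
    [[-0.01,0.2,0],7.5],
    [[-0.05,0.39,0.01],15],
    [[-0.11,0.57,0.01],22.5],
    [[-0.2,0.75,0.01],30],
    [[-0.31,0.91,0.02],37.5],
    [[-0.44,1.06,0.02],45],
    [[-0.59,1.19,0.02],52.5],
    [[-0.75,1.3,0.03],60]
  ]
}}

```text
t: 26.3
ee_pos: [0.5531, 0.0717, 0.0777]
tool_rot: [-1.956, -2.456, 0.005]
ft_force: [-4.5, -2.2, 4.7]
width: 0.179
gripper_force: 19.6
```

{"name": "jog_arm", "arguments": {
  "rows": [
    [[-0.01,0.2,0],7.5],
    [[-0.05,0.39,0.01],15],
    [[-0.11,0.57,0.01],22.5],
    [[-0.2,0.75,0.01],30],
    [[-0.31,0.91,0.02],37.5],
    [[-0.44,1.06,0.02],45],
    [[-0.54,1.15,0.02],50],
    [[-0.54,1.15,0.02],50]
  ]
}}

```text
t: 27.1
ee_pos: [0.6023, 0.061, 0.0766]
tool_rot: [-2.809, -1.402, 0.008]
ft_force: [-6.1, 0.1, 4.5]
width: 0.176
gripper_force: 19.7
```

```bash
python3 go.py .6041 .0616 .0765 -37;python3 wr.py
```

```text
t 27.1 pos [0.602 0.061 0.077] ydir -36.93 zaxis [-0.005 -0.    -1.   ] q [0.082 0.5   1.697 0.    0.95  0.726] F [-6.065  0.065  4.547] w 0.17615209662565884 19.744074046611786
shift [0.039 0.028 0.001] turn 0.06646206436002444
arm angle hist (world deg)
[(-140, 13), (-130, 30)]
```

{"name": "jog_arm", "arguments": {
  "rows": [
    [[0,-0.2,0],-7.5],
    [[-0.03,-0.39,-0.01],-15],
    [[-0.09,-0.57,-0.01],-22.5],
    [[-0.18,-0.75,-0.01],-30],
    [[-0.29,-0.91,-0.02],-37.5],
    [[-0.42,-1.06,-0.02],-45],
    [[-0.57,-1.19,-0.02],-52.5],
    [[-0.73,-1.3,-0.03],-60]
  ]
}}

```text
t: 27.95
ee_pos: [0.5439, 0.0689, 0.0783]
tool_rot: [-1.722, -2.626, 0.002]
ft_force: [-2.5, -2.6, 3.8]
width: 0.174
gripper_force: 20.5
```

{"name": "jog_arm", "arguments": {
  "rows": [
    [[-0.01,-0.2,0],-7.5],
    [[-0.05,-0.39,-0.01],-15],
    [[-0.11,-0.57,-0.01],-22.5],
    [[-0.2,-0.75,-0.01],-30],
    [[-0.2,-0.75,-0.01],-30]
  ]
}}

```text
t: 28.45
ee_pos: [0.5195, 0.05, 0.0788]
tool_rot: [-0.993, -2.979, 0.0]
ft_force: [-3.6, 2.3, 5.2]
width: 0.177
gripper_force: 19.8
```

```bash
python3 go.py .5318 .0498 .078 53;python3 wr.py
```

```text
t 28.45 pos [0.519 0.05  0.079] ydir 53.11 zaxis [-0.002  0.    -1.   ] q [ 0.074  0.386  1.896  0.001  0.861 -0.854] F [-3.574  2.287  5.202] w 0.1772330476715332 19.80581134557724
shift [-0.249  0.181  0.02 ] turn 0.11469445896653951
arm angle hist (world deg)
[(-50, 5), (-40, 24)]
```

{"name": "jog_arm", "arguments": {
  "rows": [
    [[-0.01,0.2,0],7.5],
    [[-0.05,0.39,0.01],15],
    [[-0.11,0.57,0.01],22.5],
    [[-0.2,0.75,0.01],30],
    [[-0.31,0.91,0.02],37.5],
    [[-0.44,1.06,0.02],45],
    [[-0.59,1.19,0.02],52.5],
    [[-0.75,1.3,0.03],60]
  ]
}}

```text
t: 29.3
ee_pos: [0.575, 0.073, 0.0771]
tool_rot: [-2.357, -2.076, 0.006]
ft_force: [-5.1, -5.4, 4.0]
width: 0.179
gripper_force: 20.4
```

{"name": "jog_arm", "arguments": {
  "rows": [
    [[-0.01,0.2,0],7.5],
    [[-0.05,0.39,0.01],15],
    [[-0.11,0.57,0.01],22.5],
    [[-0.2,0.75,0.01],30],
    [[-0.31,0.91,0.02],37.5],
    [[-0.44,1.06,0.02],45],
    [[-0.59,1.19,0.02],52.5],
    [[-0.75,1.3,0.03],60]
  ]
}}

```text
t: 30.1
ee_pos: [0.6212, 0.0371, 0.0754]
tool_rot: [-3.08, -0.62, 0.012]
ft_force: [-8.6, -1.2, 5.1]
width: 0.179
gripper_force: 19.6
```

{"name": "jog_arm", "arguments": {
  "rows": [
    [[0,0.1,0],4],
    [[-0.02,0.21,0],8],
    [[-0.02,0.21,0],8]
  ]
}}

```text
t: 30.4
ee_pos: [0.6238, 0.0294, 0.0755]
tool_rot: [-3.114, -0.408, 0.011]
ft_force: [-7.8, -0.2, 4.6]
width: 0.177
gripper_force: 19.6
```

{"name": "jog_arm", "arguments": {
  "rows": [
    [[0,0.05,0],2],
    [[0,0.1,0],4],
    [[0,0.1,0],4]
  ]
}}

```text
t: 30.7
ee_pos: [0.6246, 0.0257, 0.0754]
tool_rot: [-3.127, -0.301, 0.011]
ft_force: [-7.4, 0.1, 4.9]
width: 0.179
gripper_force: 19.6
```

```bash
python3 go.py .627 .022 .076 -81;python3 wr.py fin
```

```text
t 30.7 pos [0.625 0.026 0.075] ydir -79.0 zaxis [-0.007 -0.    -1.   ] q [ 0.023  0.529  1.646 -0.     0.974  1.402] F [-7.42   0.063  4.941] w 0.17935112974480769 19.645678102970123
shift [ 0.041  0.103 -0.015] turn 2.002175576890707
arm angle hist (world deg)
[]
```

{"name": "jog_arm", "arguments": {
  "rows": [
    [[0,0.05,0],2],
    [[0,0.05,0],2],
    [[0,0.05,0],2]
  ]
}}

```text
t: 31.05
ee_pos: [0.6249, 0.0238, 0.0754]
tool_rot: [-3.132, -0.248, 0.011]
ft_force: [-7.6, 0.5, 3.6]
width: 0.177
gripper_force: 19.7
```

{"name": "jog_arm", "arguments": {
  "rows": [
    [[0,0.05,0],2],
    [[0,0.05,0],2],
    [[0,0.05,0],2]
  ]
}}

```text
t: 31.35
ee_pos: [0.6252, 0.0221, 0.0754]
tool_rot: [-3.135, -0.194, 0.012]
ft_force: [-7.7, -0.2, 4.3]
width: 0.175
gripper_force: 20.0
```

{"name": "jog_arm", "arguments": {
  "rows": [
    [[0,0.05,0],2],
    [[0,0.05,0],2],
    [[0,0.05,0],2]
  ]
}}

```text
t: 31.65
ee_pos: [0.6254, 0.0206, 0.0753]
tool_rot: [-3.138, -0.14, 0.012]
ft_force: [-8.6, 2.0, 4.5]
width: 0.177
gripper_force: 21.1
```

{"name": "jog_arm", "arguments": {
  "rows": [
    [[0,0.05,0],2],
    [[0,0.05,0],2],
    [[0,0.05,0],2]
  ]
}}

```text
t: 31.95
ee_pos: [0.6255, 0.0191, 0.0753]
tool_rot: [-3.139, -0.085, 0.012]
ft_force: [-7.4, 3.5, 4.4]
width: 0.178
gripper_force: 23.3
```

```bash
python3 go.py .628 .022 .076 -85;python3 -c "
from h import *;s=robot.observe();print(s['wrist_torque'])"
```

```text
t 31.95 pos [0.626 0.019 0.075] ydir -86.88 zaxis [-0.008  0.001 -1.   ] q [0.012 0.53  1.644 0.001 0.975 1.527] F [-7.388  3.516  4.437] w 0.1778937392460988 23.283803164958954
shift [ 0.065 -0.069 -0.018] turn -1.8827003981541566
[0.58364578 1.36344532 0.50120109]
```

{"name": "jog_arm", "arguments": {
  "rows": [
    [[0,0.06,0],0],
    [[0,0.12,0],0],
    [[0,0.15,0],0],
    [[0,0.15,0],0]
  ]
}}

```text
t: 32.35
ee_pos: [0.6256, 0.0168, 0.0753]
tool_rot: [-3.132, -0.081, 0.012]
ft_force: [-7.3, 15.2, 4.7]
width: 0.18
gripper_force: 20.5
```

{"name": "jog_arm", "arguments": {
  "rows": [
    [[0,0,0],0],
    [[0,-0.1,0],0],
    [[0,-0.1,0],0],
    [[0,-0.1,-0.4],0],
    [[0,-0.1,-1.2],0],
    [[0,-0.1,-2.2],0],
    [[0,-0.1,-3],0]
  ],
  "hand": 0
}}

```text
t: 33.05
ee_pos: [0.6299, 0.0155, 0.1982]
tool_rot: [3.14, 0.083, 0.005]
ft_force: [0.4, 0.4, 0.2]
width: 0.498
gripper_force: 0.0
```

{"name": "jog_arm", "arguments": {
  "rows": [
    [[0,1,-0.5],0],
    [[0,2,-0.5],0],
    [[0,3,-0.5],0],
    [[0,4,-0.5],0],
    [[0,5,-0.5],0],
    [[0,5,-0.5],0]
  ]
}}

```text
t: 33.65
ee_pos: [0.6398, -0.1894, 0.2157]
tool_rot: [3.138, 0.075, 0.002]
ft_force: [0.2, 1.1, -0.2]
width: 0.493
gripper_force: 0.0
```

```bash
python3 go.py;python3 wr.py fin; python3 - <<'E'
from h import *
for c in('top','side'):
    p,d=snap(c,'z_'+c);P=cloud(c,d);x,y,z=np.moveaxis(P,2,0);r=np.hypot(x-.568,y-.0137)
    m=(r<.085)&(z>.08)&(z<.125);Q=P[m];v=np.linalg.svd(Q[:,:2]-Q[:,:2].mean(0))[2][0]
    m=(np.hypot(x-.558,y-.153)<.013)
    print(c,len(Q),np.degrees(np.arctan2(v[1],v[0])),np.percentile(Q[:,2],[50,98]),'plug z',np.nanmedian(z[m]))
cv2.imwrite('pics/fs.png',cv2.resize(p[150:290,220:440,::-1],None,fx=3.5,fy=3.5,interpolation=cv2.INTER_CUBIC))
E
```

```text
t 33.65 pos [ 0.64  -0.189  0.216] ydir -87.25 zaxis [ 0.001 -0.003 -1.   ] q [-0.304  0.475  1.359 -0.003  1.306  1.22 ] F [ 0.202  1.063 -0.226] w 0.4931745152576851 0.0
arm angle hist (world deg)
[(-180, 45), (-170, 27), (0, 45), (10, 53)]
top 352 -170.42386074930204 [0.10313139 0.10923848] plug z 0.04012951027431
side 398 9.039744537180896 [0.10056918 0.10739964] plug z 0.0393964086378904
```

View pics/fs.png

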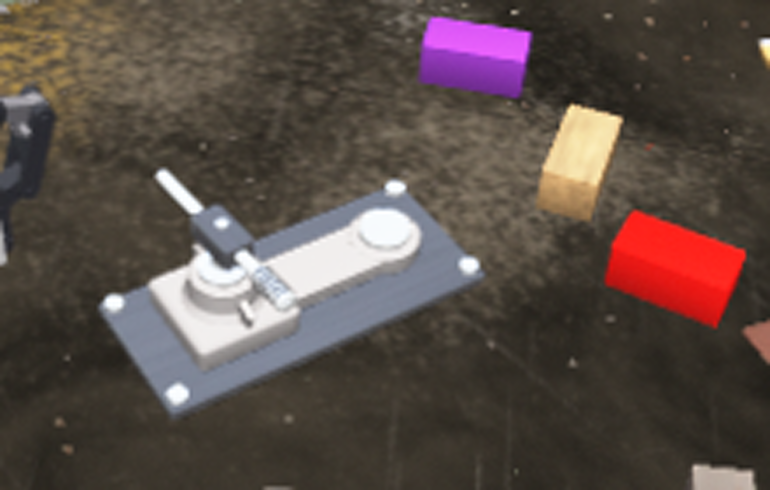

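The picture shows the collar down on the boss (220,265), the plug flat (385,232) and the block flat on the worktop (580,165). The wrench is at 9°, which matches the predicted stop, and it has sunk 6 mm.

```bash
python3 -c "
from plant import robot;print(robot.finish_job())"
```

```text
the job is handed in; nothing more can be done
None
```

The job is handed in at about 34 s of robot time, all as asked: the plug is pressed home with the block, the block is back flat on the worktop, and the tap is worked down in forward-and-back strokes until its collar sits on the boss.

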